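Wind the carving stand up to its stop

TASK

Fit the loose crank onto the square drive stub on top of the screw jack, push it fully down, and wind it clockwise by its red grip until the blue lift table has come up snug against the black rubber buffer under the red stop collar. You will feel the crank stiffen when it is home: stop winding there, and do not force the crank. Leave the crank standing on the stub, let go of it, and leave the two bottles and the tumbler alone.

Things in the scene. Friction and masses are not known exactly. Their poses are not given: they have to be found in the camera images.
- jack: Fixed screw jack, 150 x 120 mm grey base. Origin: post axis, work surface level, z up. Up the axis: square steel post, black rubber buffer (54 mm square, 96 to 102 mm up), red stop collar (60 mm square), grey head (60 mm square, top 150 mm up), round shoulder (radius 24 mm, top 154 mm up), brass square stub. The blue table hangs out to its +x side; see lift_rim.
- drive_top (a point): Centre of the top of the brass drive stub, 180 mm up: 24 x 24 mm square, 26 mm long, upright on the shoulder, edges rounded 3 mm. x and y axes square to its faces; turns with it, start angle random. Clockwise from above raises the table 5 mm a turn; it stays where left. Turning takes 0.15 N m (2 N at the crank's grip; little is felt once it rests).
- lift_rim (a point): On the post axis, the top rim of the lift table's blue 64 mm square sleeve, which meets the rubber; starts 5.5 to 10 mm below it. Table: 130 mm square plate 125 mm out on the jack's +x side with a round wooden bowl blank (108 mm across) fixed on it, always under 140 mm high, so below the crank's arm.
- stop_face (a point): On the post axis, the underside of the rubber buffer, fixed, 96 mm above the work surface: the set height for lift_rim, which goes no higher. From there the stub only twists a stiff coupling in the head, at most 0.6 rad: beyond the turning effort this adds some 1 N at the crank's grip per 0.1 rad, felt also at rest. Past that (about 8 N) it jams and is overloaded at once.
- crank: Loose crank, about 0.33 kg, starts on the work surface socket down. Origin: centre of the hub's underside; z up, x towards the grip. Steel hub 44 x 44 x 28 mm high, 27 mm square socket right through, square to its sides, bottom edge widened 2 mm. Yellow arm 18 mm wide, 16 to 28 mm up, to 94 mm out. Seated, the origin is 154 mm up; any of the four ways round fits.
- crank_knob (a point): Middle of the crank's red upright grip: 22 mm diameter, 29 to 85 mm above the hub's underside (this point 57 mm above), 80 mm from the hub's axis. It spins freely on its pin, so the fingers may keep their direction while winding.
- wood_bottle: Wooden-look drinking bottle with steel cap, 68 mm diameter, 200 mm tall; origin at the centre of its underside. Leave alone.
- white_bottle: White plastic bottle, 64 mm diameter, 160 mm tall; origin at the centre of its underside. Leave alone.
- tumbler: Dark open tumbler, 72 mm rim diameter, 120 mm tall; origin at the centre of its underside. Leave alone.
Mind the look-alikes: they are no part of the job. Leave any green look-alike of the crank alone.

How it is judged:
By the outcome, as a careful person would: the job done as asked, in the order asked, and still so for the second after the job is handed in, with the robot touching nothing.
It also fails if it takes over 72 s, if anything falls off the work surface, if the arm or the gripper's body presses on something with over 40 N, if the wrist force passes 120 N, or if a joint passes its speed limit or range.

ROBOT

A 6-joint arm with a two-finger parallel gripper is mounted at the origin on the work surface. World frame = base frame: x ahead of the robot, y to its left, z up, the work surface at z = 0. Lengths are in mm, angles in rad, forces in N, time in s.
With the tool pointing down it reaches from about 375 to 900 mm from the base axis. Payload 3.1 kg.
Tool frame: the origin (TCP) lies midway between the tips of the shut fingers; the grasp point (between the pads) lies 19 mm behind it; z points along the fingers, y is the line along which they close (so a half turn about z gives the same grasp; the last joint's range is limited). The gripper opens to 85 mm and grips with 20 to 120 N. Pads are 22 mm wide; open, the fingers measure 114 mm over their backs; the gripper's body (76 mm by 85 mm) begins 54 mm behind the grasp point. The pads swing forward as they close: fully open they stand 13 mm farther back than shut.
Start: joints at [0.944, 0.527, 1.433, -0, 1.181, -0.178], TCP at [271.136, 563.1, 231.31] pointing down, gripper open.
Joint ranges: [-3.08, 3.08], [-0.75, 2.2], [0.22, 2.44], [-1.43, 4.57], [0, 2.65], [-2.85, 2.85]. Speed limits (rad/s): [2.79, 2.79, 3.14, 3.14, 3.14, 3.14].

INTERFACE

Orientations are given as a rotation vector (axis times angle).
In Python, from cell import ctrl, cams, order gives the robot as it stands. The module is installed in compiled form; this text tells all that it offers.
- The arm moves only by the tool play_rows, never from a script. Its argument "deltas" is a list of rows, each a list of 5 numbers: the shift along the tool's x, y, z in units of 30 mm (1.0 is 30 mm), then the turn about the tool's z in rad, then the closure, from 0 (fully open) to 1 (shut). In form: [[x, y, z, turn, grip], ...]. A call has exactly 8 rows; each row shifts and turns the commanded pose from where the row before left it, along the tool's axes as they then stand; what a row does not reach is not made up. A row lasts 1/12 s, in which the tool goes at most 41.7 mm and 7.16 degrees, less where a joint would pass 70% of its speed; a pose out of reach is approached as far as the arm can. A call is refused whole if a number of a shift passes 1 or a number of a turn 0.125, either way. A call with a gripper value outside its range is refused whole. The fingers move at their own pace and stop on an object; the grip force is fixed at half the most. Time passes only in rows, so rows that do not move let the fingers close, or fill a call up. It gives the time, the measured TCP pose, the force, the opening and the grip force at its end, in the units of the state.
- ctrl.read_state(): the state, without advancing time (a new reading comes with each control period).
- cams.capture(name): name is "scene" or "top"; returns a dict with "image" (480x640x3 uint8, red, green, blue), "K" (3x3 intrinsics, pixels), "world_to_cam" (4x4, takes a point from world to camera coordinates). Camera axes: x right, y up, looking along -z (the intrinsics and any distortion apply to the point x, -y, -z); pixel columns grow to the right and rows downward; lengths in mm; the calibration is good to about 2 mm. A picture is of the moment at which its call begins. There is no depth.
- order.sign_off(): hands the job in; it is judged then, once.
The state is a dict: "time": time; "joints": joint angles; "joint_vel": joint speeds; "joint_efforts": joint torques, N m; "ee_pos": TCP position; "orientation": TCP orientation; "force": force on the tool from outside, world axes, zero at the start; "moment": the same for the moment, N m; "gripper_width": finger opening in mm; "finger_force": force on a finger pad.
Only numpy, scipy, OpenCV 4.12 (cv2) and the standard library are available. Lean on these libraries where they do the work, as an engineer would, in place of code of your own. Each camera call takes 0.05 s, during which the arm holds its last target. There are 200 camera calls.

## Working session

There is one attempt and no reset: what is moved stays moved. The work goes in short steps, Python scripts to look and compute and a tool call to move; the robot and the scene stay as the last step left them, time stands still between calls to the robot, and variables do not carry over. Pictures are saved under pics/ and viewed, at most 10 in all, crops included, and the job is handed in when it is done.

Besides the shell and the picture viewer there is one more tool, called after "Call:" as name(argument=value, ...) on one line, values as JSON. play_rows: Moves the arm, as the interface text tells. Its arguments: {"type":"object","properties":{"deltas":{"type":"array","items":{"type":"array","items":{"type":"number"}}}},"required":["deltas"]}

```bash
mkdir -p pics
python3 - <<'E'
from cell import ctrl,cams
import cv2,numpy as np,pickle
d={}
for n in("scene","top"):
    c=cams.capture(n);d[n]=c
    cv2.imwrite(f"pics/{n}0.png",c["image"][:,:,::-1]);print(n,{k:np.round(v,3).tolist() for k,v in c.items() if k!="image"})
pickle.dump(d,open("c0.pkl","wb"))
print(ctrl.read_state())
E
```

```text
scene {'K': [[472.143, 0.0, 316.178], [0.0, 472.143, 232.995], [0.0, 0.0, 1.0]], 'world_to_cam': [[0.532, 0.847, 0.012, -275.943], [-0.692, 0.427, 0.582, 295.666], [0.488, -0.318, 0.813, -1455.837], [0.0, 0.0, 0.0, 1.0]]}
top {'K': [[476.425, 0.0, 323.084], [0.0, 476.425, 236.037], [0.0, 0.0, 1.0]], 'world_to_cam': [[0.025, -1.0, 0.018, -42.214], [0.986, 0.028, 0.164, -559.479], [-0.165, 0.014, 0.986, -1056.621], [0.0, 0.0, 0.0, 1.0]]}
{'time': 0.1, 'joints': array([ 9.43530503e-01,  5.28403176e-01,  1.43373824e+00, -6.69038006e-06,
        1.18145438e+00, -1.78504433e-01]), 'joint_vel': array([ 3.95730945e-05, -2.76929271e-03, -2.22870990e-03,  1.01469027e-03,
        1.61646819e-03, -2.35671523e-04]), 'joint_efforts': array([-1.84324203e-04, -4.43307459e+01, -1.78584999e+01, -2.56080730e-04,
        3.86080108e-03, -3.00629814e-06]), 'ee_pos': array([270.75175431, 562.59946709, 230.4245129 ]), 'orientation': array([-6.98834934e-01, -3.06207894e+00,  2.89769288e-03]), 'force': array([-0.55832037, -0.67100609, -0.06005171]), 'moment': array([0.03363304, 0.05736486, 0.02135171]), 'finger_force': 0.0, 'gripper_width': 85.81109088021418}
```

View pics/scene0.png

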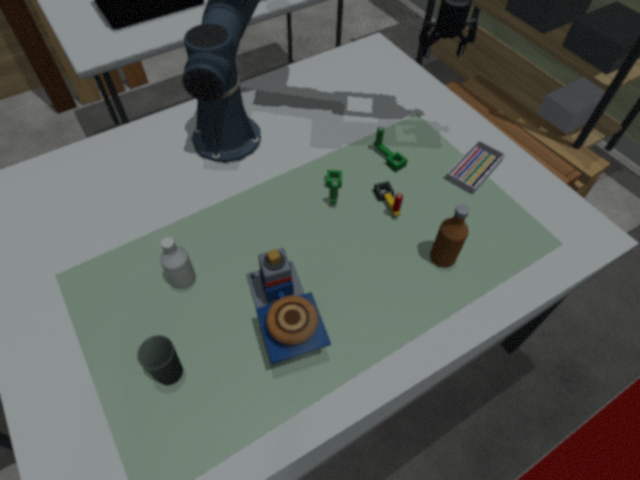

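View pics/top0.png

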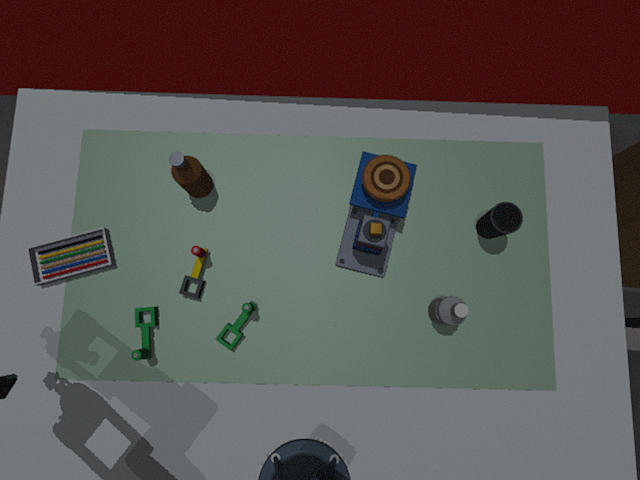

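Candidates for the crank: top (195,272) / scene (390,197), which has a yellow arm and red grip; green ones at top (147,333) and (238,325), scene (333,187) and (390,148). I choose the yellow/red one. The jack is at top (374,232). Next I take one close crop and measure.

```bash
cat > h.py <<'E'
import numpy as np,cv2,pickle
def ray(c,p):
    K,T=c["K"],c["world_to_cam"];R,t=T[:3,:3],T[:3,3]
    d=np.linalg.inv(K)@[p[0],p[1],1];d=R.T@(d*[1,-1,-1]);return -R.T@t,d
def plane(c,p,z):
    o,d=ray(c,p);return o+d*(z-o[2])/d[2]
def proj(c,P):
    T=c["world_to_cam"];q=(T[:3,:3]@np.asarray(P)+T[:3,3])*[1,-1,-1];q=c["K"]@q;return q[:2]/q[2]
def tri(c1,p1,c2,p2):
    A=[];b=[]
    for c,p in((c1,p1),(c2,p2)):
        o,d=ray(c,p);d/=np.linalg.norm(d);M=np.eye(3)-np.outer(d,d);A.append(M);b.append(M@o)
    return np.linalg.lstsq(np.vstack(A),np.hstack(b),rcond=None)[0]
def mask(c,lo,hi,box):
    h=cv2.cvtColor(c["image"],cv2.COLOR_RGB2HSV);m=cv2.inRange(h,lo,hi);o=np.zeros_like(m)
    x0,y0,x1,y1=box;o[y0:y1,x0:x1]=m[y0:y1,x0:x1];return o
def cen(m):
    n,l,s,c=cv2.connectedComponentsWithStats(m);i=1+np.argmax(s[1:,4]);return c[i],s[i],(l==i)
E
python3 - <<'E'
from h import *
d=pickle.load(open("c0.pkl","rb"));S,T=d["scene"],d["top"]
def crop(c,x,y,r):return cv2.resize(c["image"][y-r:y+r,x-r:x+r],(390,290*0+390),interpolation=cv2.INTER_CUBIC)
a=np.hstack([crop(T,195,272,35),crop(S,392,198,30)]);cv2.imwrite("pics/crank.png",a[:,:,::-1])
a=np.hstack([crop(T,374,232,30),crop(S,276,270,30)]);cv2.imwrite("pics/jack.png",a[:,:,::-1])
for nm,c,bx in(("top",T,(170,235,220,310)),("scene",S,(365,170,415,225))):
    for k,lo,hi in(("red",(0,150,60),(8,255,255)),("red2",(170,150,60),(180,255,255)),("yel",(18,150,80),(35,255,255))):
        m=mask(c,lo,hi,bx)
        if m.any():
            q,s,l=cen(m);print(nm,k,q,s)
for nm,c,bx in(("top",T,(355,210,395,255)),("scene",S,(255,240,300,275))):
    m=mask(c,(12,120,60),(35,255,255),bx);q,s,l=cen(m);print(nm,"brass",q,s)
E
```

```text
top red [195.84848485 250.18181818] [191 246  10   9  33]
top red2 [199.         249.66666667] [198 249   3   2   3]
top yel [196.86013986 267.55944056] [191 256  13  23 143]
scene red [398.63636364 199.95454545] [396 196   6  10  22]
scene red2 [399. 201.] [399 200   1   3   3]
scene yel [389.42168675 198.86746988] [384 193  11  13  83]
top brass [375.47286822 227.95348837] [370 222  12  12 129]
scene brass [273.63636364 256.17355372] [268 250  12  14 121]
```

View pics/crank.png

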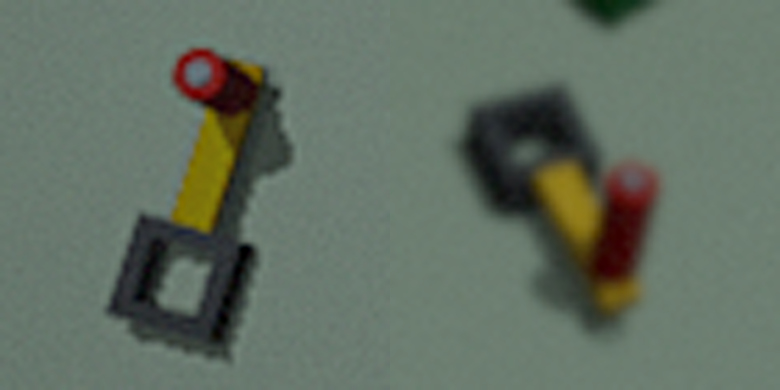

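View pics/jack.png

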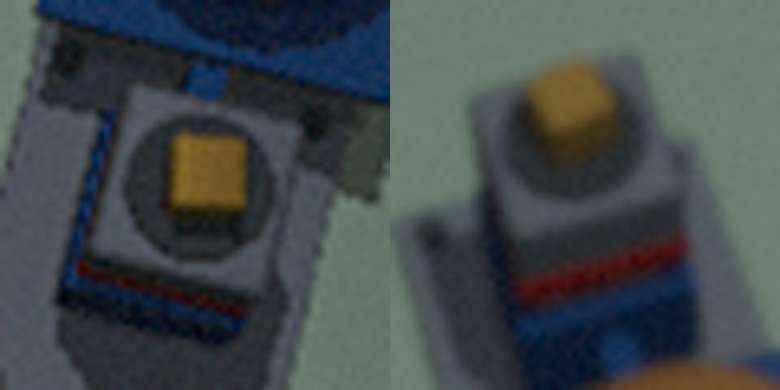

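The crop confirms it: dark steel hub, yellow arm and red grip, with nothing green. In the top view, the grip top is at about (195.5,249.5) and the hub's top corners are at about (185,275), (179,292.5), (197,299) and (203,281). The brass stub's top face sits at crop (172–245,137–205). Now to turn these into positions.

```bash
cat > m.py <<'E'
from h import *
d=pickle.load(open("c0.pkl","rb"));S,T=d["scene"],d["top"]
for n,c in d.items(): print(n,"cam",-c["world_to_cam"][:3,:3].T@c["world_to_cam"][:3,3])
ct=lambda x,y,o,r:(o[0]-r+(x+.5)*2*r/390-.5,o[1]-r+(y+.5)*2*r/390-.5)
gt=ct(200,72,(195,272),35);gs=ct(242,180,(392,198),30)
print("knob top z85",plane(T,gt,85),plane(S,gs,85),"tri",tri(T,gt,S,gs))
# arm: yellow PCA, top view, plane 28
m=mask(T,(18,150,60),(35,255,255),(170,235,220,310));_,_,l=cen(m);ys,xs=np.nonzero(l)
P=np.array([plane(T,(x,y),28)[:2] for x,y in zip(xs,ys) ]);_,_,v=np.linalg.svd(P-P.mean(0));print("arm mean",P.mean(0),"dir",np.degrees(np.arctan2(v[0,1],v[0,0])))
for q in [(143,213),(243,248),(208,347),(108,312)]: print("hub corner",plane(T,ct(*q,(195,272),35),28)[:2])
# socket opening centroid top view at plane 28 / hub corners in scene
for q in [(470,105),(560,85),(600,165)]:print("scene hub corner",plane(S,ct(q[0]-390,q[1],(392,198),30),28)[:2])
# stub top
for q in [(172,137),(245,137),(243,190),(172,190)]: print("stub",plane(T,ct(*q,(374,232),30),180)[:2])
bs=ct(568-390,90,(276,270),30)
bt=ct(208,164,(374,232),30)
print("stub",plane(T,bt,180),plane(S,bs,180),tri(T,bt,S,bs))
for q in [(130,85),(305,127),(262,270),(90,232)]: print("head",plane(T,ct(*q,(374,232),30),150)[:2])
E
python3 m.py
```

```text
scene cam [1061.4011055  -355.05624473 1015.07947647]
top cam [ 378.54579022  -12.35473368 1134.81104254]
knob top z85 [515.85273312 254.73637977  85.        ] [514.31872872 252.93176305  85.        ] tri [515.17646009 253.49616394  85.87914388]
arm mean [482.34195145 262.20819739] dir 166.04659155132813
hub corner [463.70807046 288.70650391]
hub corner [450.3200647 246.442152 ]
hub corner [409.31386903 258.09150877]
hub corner [422.55707866 300.10684402]
scene hub corner [411.12644854 256.87382279]
scene hub corner [422.19244901 296.74264884]
scene hub corner [467.14563925 283.76806601]
stub [ 568.55834173 -120.83264215]
stub [ 569.21618035 -143.84937489]
stub [ 552.24816927 -143.30391699]
stub [ 551.61729614 -120.98211009]
stub [ 560.23788682 -132.24055967  180.        ] [ 557.63825216 -134.57861429  180.        ] [ 559.25630103 -133.51917373  181.45136547]
head [ 591.37444959 -110.40107709]
head [ 579.07652187 -167.50281021]
head [ 531.67654828 -153.68819805]
head [542.53681187 -98.0106425 ]
```

Call:
play_rows(deltas=[[-0.4, -0.27, 0, 0, 0], [-0.7, -0.48, 0, 0, 0], [-0.8, -0.55, 0, 0, 0], [-0.8, -0.55, 0, 0, 0], [-0.8, -0.55, 0, 0, 0], [-0.8, -0.55, 0, 0, 0], [-0.8, -0.55, 0, 0, 0], [-0.8, -0.55, 0, 0, 0]])

```text
time: 0.77
ee_pos: [378.3, 374.4, 231.1]
orientation: [-0.699, -3.063, 0.001]
force: [0.7, -0.2, 0.4]
gripper_width: 85.6
finger_force: 0.0
```

Call:
play_rows(deltas=[[-0.8, -0.55, 0, 0, 0], [-0.8, -0.55, 0, 0, 0], [-0.8, -0.55, 0, 0, 0], [-0.6, -0.42, 0.5, 0, 0], [0, 0, 0.8, -0.102, 0], [0, 0, 0.8, -0.102, 0], [0, 0, 0, 0, 0], [0, 0, 0, 0, 0]])

```text
time: 1.43
ee_pos: [431.1, 280.7, 167.5]
orientation: [-0.388, -3.114, 0.003]
force: [-0.1, 0.1, 0.4]
gripper_width: 85.3
finger_force: 0.0
```

Call:
play_rows(deltas=[[-0.26, -0.19, 0.6, 0, 0], [0, 0, 0.9, 0, 0], [0, 0, 0.9, 0, 0], [0, 0, 0.9, 0, 0], [0, 0, 0.9, 0, 0], [0, 0, 0.7, 0, 0], [0, 0, 0.4, 0, 0], [0, 0, 0.1, 0, 0]])

```text
time: 2.1
ee_pos: [438.3, 274.6, 5.6]
orientation: [-0.385, -3.117, 0.001]
force: [-0.3, -0.5, 0.4]
gripper_width: 85.4
finger_force: 0.0
```

Call:
play_rows(deltas=[[0, 0, 0, 0, 0], [0, 0, 0, 0, 1], [0, 0, 0, 0, 1], [0, 0, 0, 0, 1], [0, 0, 0, 0, 1], [0, 0, 0, 0, 1], [0, 0, 0, 0, 1], [0, 0, 0, 0, 1]])

```text
time: 2.77
ee_pos: [438.8, 274.5, 7.8]
orientation: [0.383, 3.116, 0.001]
force: [-1.0, -0.7, 7.5]
gripper_width: 42.7
finger_force: 62.5
```

Call:
play_rows(deltas=[[0, 0, -0.2, 0, 1], [0, 0, -0.7, 0, 1], [0, 0, -1, 0, 1], [0, 0, -1, 0, 1], [0, 0, -1, 0, 1], [0, 0, -1, 0, 1], [0, 0, -1, -0.1, 1], [0, 0, -0.7, -0.11, 1]])

```text
time: 3.43
ee_pos: [438.1, 274.5, 207.1]
orientation: [0.047, 3.139, 0.001]
force: [0.8, -0.6, -3.9]
gripper_width: 42.9
finger_force: 62.7
```

```bash
cat >> h.py <<'E'
def go(dx,dy,psi):
    p=np.radians(psi);return (dx*np.cos(p)+dy*np.sin(p))/30,(dx*np.sin(p)-dy*np.cos(p))/30
def psi(o):
    r=cv2.Rodrigues(np.array(o))[0];return np.degrees(np.arctan2(r[1,0],r[0,0]))%360
E
python3 - <<'E'
from h import *
from cell import ctrl
d=pickle.load(open("c0.pkl","rb"))
for n,bx in(("top",(355,210,395,255)),("scene",(255,240,300,275))):
    c=d[n];im=c["image"]
    x0,y0,x1,y1=bx;u=cv2.resize(im[y0:y1,x0:x1],None,fx=8,fy=8,interpolation=cv2.INTER_CUBIC)
    h=cv2.cvtColor(u,cv2.COLOR_RGB2HSV);m=cv2.inRange(h,(12,110,0),(35,255,255))
    v=h[:,:,2][m>0];print(n,np.percentile(v,[5,25,50,75,95]))
    t,_=cv2.threshold(v.reshape(-1,1),0,255,cv2.THRESH_OTSU)
    for th in(0,t):
        mm=cv2.morphologyEx(m&(h[:,:,2]>th).astype(np.uint8)*255,cv2.MORPH_OPEN,np.ones((9,9)))
        k=max(cv2.findContours(mm,0,1)[0],key=cv2.contourArea)
        q=np.array([plane(c,((x+.5)/8-.5+x0,(y+.5)/8-.5+y0),180)[:2] for (x,y) in k[:,0]],np.float32)
        print(th,cv2.minAreaRect(q),q.min(0),q.max(0))
s=ctrl.read_state();print(s["ee_pos"],psi(s["orientation"]),s["gripper_width"])
E
```

```text
top [ 36.  82. 110. 118. 128.]
0 ((556.3449096679688, -131.5906982421875), (24.91560173034668, 26.841419219970703), 87.97933197021484) [ 543.0248  -144.23277] [ 569.95337 -119.18491]
84.0 ((558.6409301757812, -132.2358856201172), (22.1613826751709, 21.972972869873047), 0.2891598641872406) [ 547.51135 -143.27182] [ 569.69275 -121.2821 ]
scene [ 52.  64.  99. 117. 120.]
0 ((565.6968994140625, -137.6457061767578), (27.91010284423828, 32.978973388671875), 89.89187622070312) [ 549.2132  -151.62006] [ 582.1803   -123.690315]
87.0 ((560.1632690429688, -135.0976104736328), (21.941980361938477, 22.65606117248535), 0.4069894254207611) [ 549.2132  -146.40427] [ 571.15283 -123.74196]
[438.10048938 274.5018855  207.07095347] 178.28153195062373 42.89184067971327
```

Call:
play_rows(deltas=[[-0.2, -0.4, 0, 0, 1], [-0.36, -0.8, 0, 0, 1], [-0.36, -0.9, 0, 0, 1], [-0.36, -0.9, 0, 0, 1], [-0.36, -0.9, 0, 0, 1], [-0.36, -0.9, 0, 0, 1], [-0.36, -0.9, 0, 0, 1], [-0.36, -0.9, 0, 0, 1]])

```text
time: 4.1
ee_pos: [512.0, 72.5, 204.2]
orientation: [-0.055, -3.139, -0.0]
force: [0.7, 0.8, -3.8]
gripper_width: 42.9
finger_force: 62.6
```

Call:
play_rows(deltas=[[-0.36, -0.9, 0, 0, 1], [-0.36, -0.9, 0, 0, 1], [-0.36, -0.9, 0, 0, 1], [-0.36, -0.6, 0, -0.03, 1], [-0.2, -0.3, 0, 0, 1], [-0.2, -0.2, 0, 0, 1], [0, 0, 0, 0, 1], [0, 0, 0, 0, 1]])

```text
time: 4.77
ee_pos: [563.8, -40.8, 204.0]
orientation: [-0.008, -3.14, -0.002]
force: [0.1, 0.4, -4.8]
gripper_width: 42.6
finger_force: 62.5
```

Run:
```python
from h import *
from cell import ctrl,cams
d={n:cams.capture(n) for n in("scene","top")};pickle.dump(d,open("c1.pkl","wb"))
s=ctrl.read_state();e=s["ee_pos"];print(e,psi(s["orientation"]))
b=e-[0,0,7.5];o=[]
for n in d:
    p=proj(d[n],b+[40,0,40]).round().astype(int);r=45;print(n,p)
    o.append(cv2.resize(d[n]["image"][p[1]-r:p[1]+r,p[0]-r:p[0]+r],(395,395),interpolation=cv2.INTER_CUBIC))
cv2.imwrite("pics/held.png",np.hstack(o)[:,:,::-1])
```

```text
[563.43641345 -40.25489021 204.05268978] 179.79346524092702
scene [323 234]
top [332 198]
```

View pics/held.png

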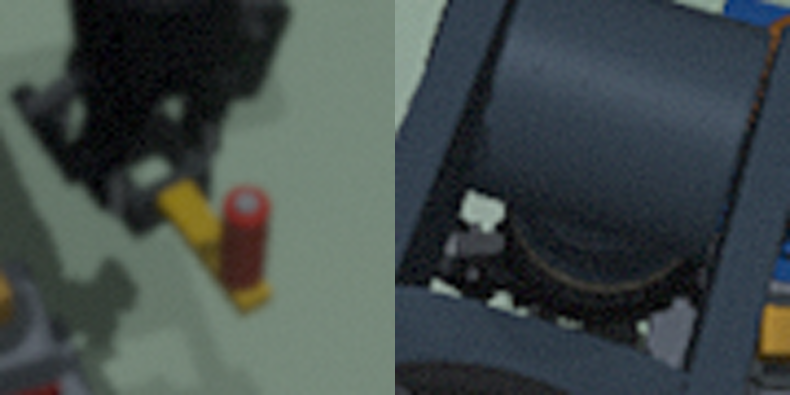

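The scene crop shows the crank held level, with the grip top at crop (248,202). The top view is blocked by the wrist.

Run:
```python
from h import *
d=pickle.load(open("c1.pkl","rb"));c=d["scene"]
f=lambda x,y:(278+(x+.5)*90/395-.5,189+(y+.5)*90/395-.5)
for z in(279,281.3,283):print(z,plane(c,f(248,202),z))
print("hub expected corner px (crop):",[((proj(c,[563.4+a,-40.2+b,z])-[278,189]+.5)*395/90).round() for a,b,z in[(22,-22,224.3),(22,22,224.3),(22,-22,196.3),(-22,-22,224.3)]])
print("arm end bottom/top",[((proj(c,[563.4+94,-40.2+b,z])-[278,189]+.5)*395/90).round() for b,z in[(-9,224.3),(9,224.3),(-9,212.3)]])
# red grip mask axis: centre of mass vs prediction
m=mask(c,(0,140,60),(8,255,255),(322,225,345,262))|mask(c,(170,140,60),(180,255,255),(322,225,345,262));print(cen(m)[:2],proj(c,[643.4,-40.2,253.3]))
```

```text
279 [641.32590307 -40.42387373 279.        ]
281.3 [642.63849634 -41.40699373 281.3       ]
283 [643.60867397 -42.13364764 283.        ]
hub expected corner px (crop): [array([139., 207.]), array([218., 167.]), array([139., 241.]), array([ 90., 143.])]
arm end bottom/top [array([247., 305.]), array([280., 288.]), array([246., 320.])]
(array([333.6125, 243.25  ]), array([329, 236,  10,  18,  80], dtype=int32)) [334.24206785 242.93510904]
```

Call:
play_rows(deltas=[[0.1, -0.4, 0, 0, 1], [0, -0.7, 0, 0, 1], [0, -0.8, 0, 0, 1], [0, -0.7, 0, 0, 1], [0, -0.42, 0, 0, 1], [0, -0.1, 0.1, 0, 1], [0, 0, 0.1, 0, 1], [0, 0, 0, 0, 1]])

```text
time: 5.53
ee_pos: [560.0, -134.2, 197.3]
orientation: [-0.008, -3.139, -0.003]
force: [0.6, 0.2, -4.0]
gripper_width: 42.7
finger_force: 62.5
```

Call:
play_rows(deltas=[[0, 0, 0.1, 0, 1], [0, 0, 0.1, 0, 1], [0, 0, 0.05, 0, 1], [0, 0, 0.05, 0, 1], [0, 0, 0.05, 0, 1], [0, 0, 0.05, 0, 1], [0, 0, 0, 0, 1], [0, 0, 0, 0, 1]])

```text
time: 6.2
ee_pos: [561.2, -135.1, 187.4]
orientation: [0.007, 3.141, 0.0]
force: [-1.3, 1.9, 4.2]
gripper_width: 42.7
finger_force: 63.6
```

Run:
```python
from h import *
from cell import ctrl,cams
s=ctrl.read_state();e=s["ee_pos"];print(e,psi(s["orientation"]),s["force"],s["moment"],s["orientation"])
c=cams.capture("scene");x,y=270,252;r=40
cv2.imwrite("pics/fit1.png",cv2.resize(c["image"][y-r:y+r,x-r:x+r],(600,600),interpolation=cv2.INTER_CUBIC)[:,:,::-1])
```

```text
[ 561.24007172 -135.08268576  187.35879807] 179.7270853224752 [-1.3123941   1.92688846  4.17724848] [ 0.32869293  0.45574488 -0.01704869] [7.48047453e-03 3.14093815e+00 2.81749808e-04]
```

View pics/fit1.png

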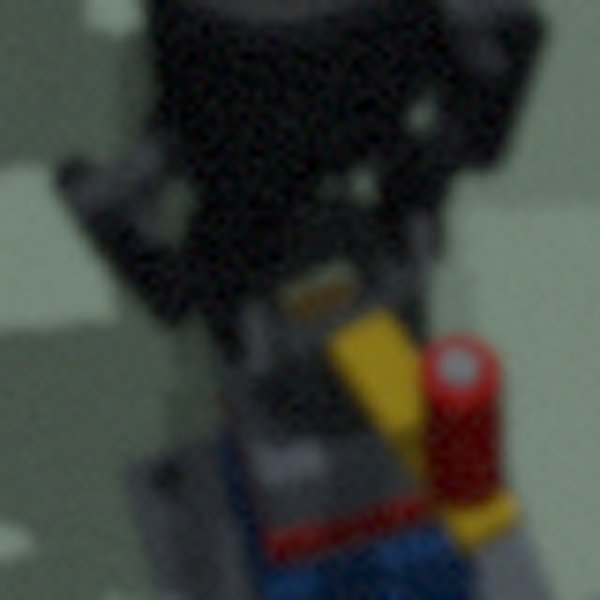

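Brass is visible through the socket at crop (320,290). The moment and side force both put the contact at the −x,+y wall, so I shift −x,+y and press on gently.

Call:
play_rows(deltas=[[0.03, 0.03, -0.03, 0, 1], [0.03, 0.03, 0, 0, 1], [0, 0, 0.05, 0, 1], [0, 0, 0.05, 0, 1], [0, 0, 0.05, 0, 1], [0, 0, 0, 0, 1], [0, 0, 0, 0, 1], [0, 0, 0, 0, 1]])

```text
time: 6.92
ee_pos: [559.2, -133.6, 182.4]
orientation: [-0.008, -3.141, -0.0]
force: [-0.1, 0.9, -3.4]
gripper_width: 43.0
finger_force: 62.7
```

```bash
cat > st.py <<'E'
from h import *
from cell import ctrl
s=ctrl.read_state();print(s["ee_pos"].round(2),psi(s["orientation"]).round(2),s["force"].round(2),s["moment"].round(3),s["orientation"].round(4))
E
python3 st.py
```

```text
[ 559.22 -133.58  182.4 ] 179.72 [-0.05  0.86 -3.44] [-0.006  0.045 -0.002] [-7.6000e-03 -3.1411e+00 -3.0000e-04]
```

Call:
play_rows(deltas=[[0, 0, 0.1, 0, 1], [0, 0, 0.1, 0, 1], [0, 0, 0.1, 0, 1], [0, 0, 0.1, 0, 1], [0, 0, 0.1, 0, 1], [0, 0, 0.1, 0, 1], [0, 0, 0.05, 0, 1], [0, 0, 0, 0, 1]])

```text
time: 7.58
ee_pos: [559.0, -133.4, 162.7]
orientation: [-0.008, -3.141, -0.001]
force: [0.2, 0.0, -3.2]
gripper_width: 42.8
finger_force: 62.7
```

Call:
play_rows(deltas=[[0, 0, 0.04, 0, 1], [0, 0, 0.04, 0, 1], [0, 0, 0.04, 0, 1], [0, 0, 0.04, 0, 1], [0, 0, 0, 0, 1], [0, 0, 0, 0, 1], [0, 0, 0, 0, 1], [0, 0, 0, 0, 1]])

```text
time: 8.25
ee_pos: [559.6, -133.7, 161.6]
orientation: [0.007, 3.14, -0.002]
force: [-4.4, 0.9, 13.5]
gripper_width: 42.3
finger_force: 64.7
```

```bash
python3 st.py
```

```text
[ 559.63 -133.67  161.62] 179.74 [-4.41  0.93 13.49] [0.351 0.886 0.016] [ 7.2000e-03  3.1397e+00 -1.6000e-03]
```

Call:
play_rows(deltas=[[0, 0, -0.05, 0, 1], [0, 0, -0.03, 0, 1], [0, 0, 0, 0, 0], [0, 0, 0, 0, 0], [0, 0, 0, 0, 0], [0, 0, 0, 0, 0], [0, 0, 0, 0, 0], [0, 0, 0, 0, 0]])

```text
time: 8.92
ee_pos: [559.4, -133.6, 160.7]
orientation: [0.008, 3.142, -0.0]
force: [-0.2, 0.1, -0.2]
gripper_width: 85.6
finger_force: 0.0
```

Call:
play_rows(deltas=[[0, 0, -0.2, 0, 0], [0, 0, -0.6, 0, 0], [0, 0, -0.8, 0, 0], [0, 0, -0.8, 0, 0], [0, 0, -0.6, 0, 0], [0, 0, -0.2, 0, 0], [0, 0, 0, 0, 0], [0, 0, 0, 0, 0]])

```text
time: 9.58
ee_pos: [559.0, -133.4, 256.5]
orientation: [-0.008, -3.141, -0.0]
force: [-0.3, -0.5, -0.1]
gripper_width: 85.2
finger_force: 0.0
```

```bash
python3 st.py
python3 - <<'E'
from h import *
from cell import cams
c=cams.capture("scene");pickle.dump(c,open("c2.pkl","wb"));x,y=285,265;r=45
cv2.imwrite("pics/seated.png",cv2.resize(c["image"][y-r:y+r,x-r:x+r],(600,600),interpolation=cv2.INTER_CUBIC)[:,:,::-1])
f=lambda p:((proj(c,p)-[x-r,y-r]+.5)*600/90).round()
print("pred knob top",f([639,-133.9,239]),"arm end",f([653,-133.9,182]))
E
```

```text
[ 558.95 -133.44  256.52] 179.73 [-0.28 -0.52 -0.07] [-0.009  0.035  0.029] [-7.5000e-03 -3.1412e+00 -2.0000e-04]
pred knob top [350. 315.] arm end [379. 448.]
```

View pics/seated.png

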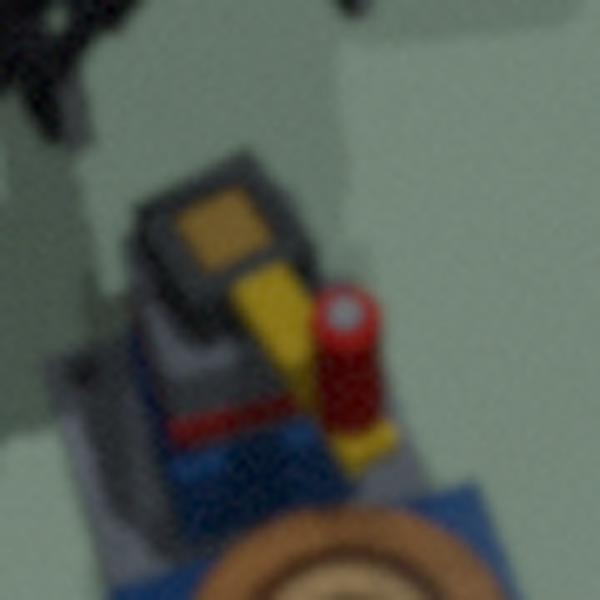

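The crank is seated flush on the stub, brass flush in the hub at (225,228), with the grip top at (346,315) against a prediction of (350,315). Next I take hold of the grip.

Call:
play_rows(deltas=[[-0.3, -0.02, 0, 0, 0], [-0.6, 0, 0, 0, 0], [-0.7, 0, 0, 0, 0], [-0.6, 0, 0, 0, 0], [-0.37, 0, 0, 0, 0], [-0.1, 0, 0, 0, 0], [0, 0, 0.3, 0, 0], [0, 0, 0.5, 0, 0]])

```text
time: 10.3
ee_pos: [639.9, -134.7, 232.7]
orientation: [0.007, 3.14, -0.001]
force: [-0.3, -0.6, -0.5]
gripper_width: 85.3
finger_force: 0.0
```

Call:
play_rows(deltas=[[0, 0, 0.6, 0, 0], [0, 0, 0.5, 0, 0], [0, 0, 0.25, 0, 0], [0, 0, 0, 0, 0.6], [0, 0, 0, 0, 1], [0, 0, 0, 0, 1], [0, 0, 0, 0, 1], [0, 0, 0, 0, 1]])

```text
time: 10.97
ee_pos: [640.0, -134.8, 193.4]
orientation: [0.007, 3.14, -0.001]
force: [0.4, -0.8, -0.2]
gripper_width: 25.7
finger_force: 0.0
```

```bash
python3 st.py
```

```text
[ 639.96 -134.79  193.44] 179.73 [ 0.36 -0.82 -0.23] [-0.012 -0.009 -0.018] [ 7.5000e-03  3.1396e+00 -1.2000e-03]
```

```bash
cat > w.py <<'E'
import numpy as np,sys
# python3 w.py curx cury th0 dth n : rounded tool rows (cmd pose, knob circle)
x,y,t,d=map(float,sys.argv[1:5]);n=int(sys.argv[5]);p=np.radians(179.73);R=80;C=(559.,-133.5)
for k in range(1,n+1):
    a=t-d*k;dx=C[0]+R*np.cos(a)-x;dy=C[1]+R*np.sin(a)-y
    u=round((dx*np.cos(p)+dy*np.sin(p))/30,2);v=round((dx*np.sin(p)-dy*np.cos(p))/30,2)
    x+=30*(u*np.cos(p)+v*np.sin(p));y+=30*(u*np.sin(p)-v*np.cos(p));print([u,v,0,0,1],end=", ")
    if k%8==0 or k==n:print("\n",round(x,2),round(y,2),round(a,3))
E
python3 w.py 640 -134.8 -0.02 0.28 24
```

```text
[np.float64(0.15), np.float64(-0.75), 0, 0, 1], [np.float64(0.31), np.float64(-0.67), 0, 0, 1], [np.float64(0.49), np.float64(-0.56), 0, 0, 1], [np.float64(0.63), np.float64(-0.41), 0, 0, 1], [np.float64(0.71), np.float64(-0.21), 0, 0, 1], [np.float64(0.74), np.float64(-0.02), 0, 0, 1], [np.float64(0.72), np.float64(0.2), 0, 0, 1], [np.float64(0.64), np.float64(0.38), 0, 0, 1], 
 508.01 -195.38 -2.26
[np.float64(0.5), np.float64(0.55), 0, 0, 1], [np.float64(0.34), np.float64(0.67), 0, 0, 1], [np.float64(0.13), np.float64(0.73), 0, 0, 1], [np.float64(-0.07), np.float64(0.74), 0, 0, 1], [np.float64(-0.27), np.float64(0.69), 0, 0, 1], [np.float64(-0.45), np.float64(0.59), 0, 0, 1], [np.float64(-0.6), np.float64(0.44), 0, 0, 1], [np.float64(-0.7), np.float64(0.26), 0, 0, 1], 
 542.27 -55.44 -4.5
[np.float64(-0.74), np.float64(0.06), 0, 0, 1], [np.float64(-0.73), np.float64(-0.15), 0, 0, 1], [np.float64(-0.66), np.float64(-0.34), 0, 0, 1], [np.float64(-0.53), np.float64(-0.52), 0, 0, 1], [np.float64(-0.38), np.float64(-0.64), 0, 0, 1], [np.float64(-0.18), np.float64(-0.72), 0, 0, 1], [np.float64(0.02), np.float64(-0.75), 0, 0, 1], [np.float64(0.23), np.float64(-0.7), 0, 0, 1], 
 630.84 -168.66 -6.74
```

Call:
play_rows(deltas=[[0, 0, 0, 0, 1], [0, 0, 0, 0, 1], [0, 0, 0, 0, 1], [0, 0, 0, 0, 1], [0, 0, 0, 0, 1], [0, 0, 0, 0, 1], [0, 0, 0, 0, 1], [0, 0, 0, 0, 1]])

```text
time: 11.63
ee_pos: [640.2, -134.8, 192.9]
orientation: [0.008, 3.139, -0.001]
force: [2.3, 0.2, 4.0]
gripper_width: 20.9
finger_force: 58.5
```

Call:
play_rows(deltas=[[0.15, -0.75, 0, 0, 1], [0.31, -0.67, 0, 0, 1], [0.49, -0.56, 0, 0, 1], [0.63, -0.41, 0, 0, 1], [0.71, -0.21, 0, 0, 1], [0.74, -0.02, 0, 0, 1], [0.72, 0.2, 0, 0, 1], [0.64, 0.38, 0, 0, 1]])

```text
time: 12.3
ee_pos: [507.7, -196.1, 192.8]
orientation: [0.012, 3.138, -0.001]
force: [6.1, 3.3, 3.4]
gripper_width: 20.5
finger_force: 58.9
```

```bash
python3 st.py
```

```text
[ 507.71 -196.06  192.84] 179.56 [6.1  3.33 3.43] [ 0.941 -1.348  0.035] [ 1.2000e-02  3.1376e+00 -8.0000e-04]
```

Call:
play_rows(deltas=[[0.5, 0.55, 0, 0, 1], [0.34, 0.67, 0, 0, 1], [0.13, 0.73, 0, 0, 1], [-0.07, 0.74, 0, 0, 1], [-0.27, 0.69, 0, 0, 1], [-0.45, 0.59, 0, 0, 1], [-0.6, 0.44, 0, 0, 1], [-0.7, 0.26, 0, 0, 1]])

```text
time: 12.97
ee_pos: [541.0, -54.8, 192.8]
orientation: [-0.004, -3.14, 0.004]
force: [-1.3, -6.1, 3.8]
gripper_width: 20.7
finger_force: 59.3
```

```bash
python3 st.py
python3 - <<'E'
from h import *
from cell import cams
c=cams.capture("scene");pickle.dump(c,open("c3.pkl","wb"))
E
```

```text
[541.03 -54.83 192.8 ] 179.86 [-1.25 -6.05  3.85] [-1.64   0.087  0.031] [-0.0037 -3.1397  0.0043]
```

Call:
play_rows(deltas=[[-0.74, 0.06, 0, 0, 1], [-0.73, -0.15, 0, 0, 1], [-0.66, -0.34, 0, 0, 1], [-0.53, -0.52, 0, 0, 1], [-0.38, -0.64, 0, 0, 1], [-0.18, -0.72, 0, 0, 1], [0.02, -0.75, 0, 0, 1], [0.2, -0.55, 0, 0, 1]])

```text
time: 13.68
ee_pos: [633.0, -165.2, 192.9]
orientation: [0.008, 3.138, -0.0]
force: [2.3, 1.8, 6.8]
gripper_width: 20.7
finger_force: 59.6
```

```bash
python3 st.py; sed -i 's/R=80/R=79.4/' w.py; sed -i 's/u=round(/u=float(round(/;s/30,2);v=round(/30,2));v=float(round(/;s/30,2)$/30,2))/;s/k%8==0/k%4==0/' w.py; python3 w.py 631.74 -164.15 -6.68 0.1 24
cat >> st.py <<'E'
d=s["ee_pos"]-[559,-133.5,0];a=np.arctan2(d[1],d[0]);f=s["force"]
print("ang",round(a,3),"rad",round(float(np.hypot(*d[:2])),2),"Frad",round(float(f[0]*np.cos(a)+f[1]*np.sin(a)),2),"Fresist",round(float(-f[0]*np.sin(a)+f[1]*np.cos(a)),2))
E
python3 st.py
python3 - <<'E'
from h import *
from cell import cams
c0=pickle.load(open("c2.pkl","rb"));c=cams.capture("scene");pickle.dump(c,open("c4.pkl","wb"));x,y=276,283;r=28
cv2.imwrite("pics/gap.png",np.hstack([cv2.resize(q["image"][y-r:y+r,x-r:x+r],(395,395),interpolation=cv2.INTER_CUBIC) for q in(c0,c)])[:,:,::-1])
E
```

```text
[ 633.   -165.18  192.89] 179.71 [2.31 1.76 6.79] [ 0.39  -0.246 -0.069] [ 7.9000e-03  3.1383e+00 -1.0000e-04]
[0.1, -0.24, 0, 0, 1], [0.13, -0.23, 0, 0, 1], [0.16, -0.21, 0, 0, 1], [0.18, -0.19, 0, 0, 1], 
 614.52 -190.17 -7.08
[0.2, -0.18, 0, 0, 1], [0.21, -0.16, 0, 0, 1], [0.23, -0.13, 0, 0, 1], [0.24, -0.11, 0, 0, 1], 
 588.04 -207.44 -7.48
[0.25, -0.08, 0, 0, 1], [0.26, -0.06, 0, 0, 1], [0.26, -0.04, 0, 0, 1], [0.27, -0.01, 0, 0, 1], 
 556.81 -213.0 -7.88
[0.26, 0.02, 0, 0, 1], [0.26, 0.05, 0, 0, 1], [0.26, 0.07, 0, 0, 1], [0.24, 0.09, 0, 0, 1], 
 526.24 -205.95 -8.28
[0.24, 0.13, 0, 0, 1], [0.22, 0.14, 0, 0, 1], [0.21, 0.16, 0, 0, 1], [0.19, 0.19, 0, 0, 1], 
 500.53 -187.23 -8.68
[0.17, 0.2, 0, 0, 1], [0.15, 0.22, 0, 0, 1], [0.12, 0.23, 0, 0, 1], [0.11, 0.24, 0, 0, 1], 
 484.16 -160.45 -9.08
[ 633.   -165.18  192.89] 179.71 [2.31 1.76 6.79] [ 0.39  -0.246 -0.069] [ 7.9000e-03  3.1383e+00 -1.0000e-04]
ang -0.405 rad 80.5 Frad 1.44 Fresist 2.53
```

View pics/gap.png

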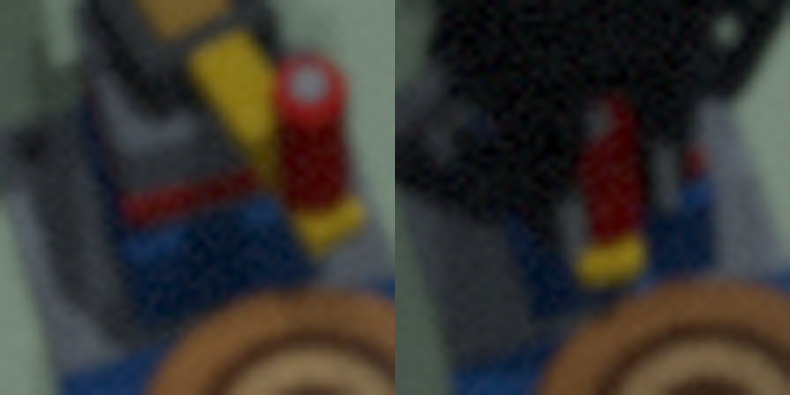

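The hand hides the gap, so I go by feel from here: 0.4 rad per call, then a rest.

Call:
play_rows(deltas=[[0.1, -0.24, 0, 0, 1], [0.13, -0.23, 0, 0, 1], [0.16, -0.21, 0, 0, 1], [0.18, -0.19, 0, 0, 1], [0, 0, 0, 0, 1], [0, 0, 0, 0, 1], [0, 0, 0, 0, 1], [0, 0, 0, 0, 1]])

```text
time: 14.4
ee_pos: [614.5, -191.6, 193.1]
orientation: [0.008, 3.14, -0.005]
force: [0.8, -3.8, 5.8]
gripper_width: 20.8
finger_force: 59.6
```

```bash
python3 st.py
```

```text
[ 614.5  -191.58  193.14] 179.72 [ 0.82 -3.78  5.77] [-0.282 -0.03  -0.012] [ 0.0078  3.1397 -0.0046]
ang -0.808 rad 80.34 Frad 3.3 Fresist -2.02
```

Call:
play_rows(deltas=[[0.2, -0.18, 0, 0, 1], [0.21, -0.16, 0, 0, 1], [0.23, -0.13, 0, 0, 1], [0.24, -0.11, 0, 0, 1], [0, 0, 0, 0, 1], [0, 0, 0, 0, 1], [0, 0, 0, 0, 1], [0, 0, 0, 0, 1]])

```text
time: 15.07
ee_pos: [587.5, -208.6, 193.1]
orientation: [0.008, 3.141, -0.004]
force: [-0.3, -3.0, 6.4]
gripper_width: 20.8
finger_force: 59.7
```

```bash
python3 st.py
```

```text
[ 587.47 -208.59  193.05] 179.72 [-0.35 -3.04  6.39] [-0.229  0.037  0.024] [ 0.0077  3.1411 -0.0037]
ang -1.208 rad 80.3 Frad 2.72 Fresist -1.4
```

Call:
play_rows(deltas=[[0.25, -0.08, 0, 0, 1], [0.26, -0.06, 0, 0, 1], [0.26, -0.04, 0, 0, 1], [0.27, -0.01, 0, 0, 1], [0, 0, 0, 0, 1], [0, 0, 0, 0, 1], [0, 0, 0, 0, 1], [0, 0, 0, 0, 1]])

```text
time: 15.73
ee_pos: [555.8, -213.8, 193.0]
orientation: [-0.008, -3.141, 0.003]
force: [-0.7, -2.0, 7.4]
gripper_width: 20.8
finger_force: 59.7
```

```bash
python3 st.py
```

```text
[ 555.77 -213.79  193.02] 179.72 [-0.67 -1.99  7.36] [-0.072  0.159  0.022] [-7.7000e-03 -3.1411e+00  2.6000e-03]
ang -1.611 rad 80.36 Frad 2.02 Fresist -0.59
```

Call:
play_rows(deltas=[[0.26, 0.02, 0, 0, 1], [0.26, 0.05, 0, 0, 1], [0.26, 0.07, 0, 0, 1], [0.24, 0.09, 0, 0, 1], [0, 0, 0, 0, 1], [0, 0, 0, 0, 1], [0, 0, 0, 0, 1], [0, 0, 0, 0, 1]])

```text
time: 16.4
ee_pos: [524.9, -206.3, 192.9]
orientation: [-0.008, -3.14, 0.001]
force: [-1.7, -2.5, 7.5]
gripper_width: 20.6
finger_force: 59.8
```

```bash
python3 st.py
```

```text
[ 524.91 -206.31  192.93] 179.72 [-1.7  -2.48  7.52] [0.069 0.188 0.033] [-7.6000e-03 -3.1404e+00  1.4000e-03]
ang -2.009 rad 80.4 Frad 2.97 Fresist -0.49
```

Call:
play_rows(deltas=[[0.24, 0.13, 0, 0, 1], [0.22, 0.14, 0, 0, 1], [0.21, 0.16, 0, 0, 1], [0.19, 0.19, 0, 0, 1], [0, 0, 0, 0, 1], [0, 0, 0, 0, 1], [0, 0, 0, 0, 1], [0, 0, 0, 0, 1]])

```text
time: 17.07
ee_pos: [498.9, -187.1, 192.9]
orientation: [-0.007, -3.14, 0.0]
force: [-2.6, -0.9, 8.1]
gripper_width: 20.7
finger_force: 59.7
```

```bash
python3 st.py
```

```text
[ 498.94 -187.07  192.85] 179.73 [-2.6  -0.88  8.08] [0.128 0.144 0.011] [-0.0075 -3.1398  0.    ]
ang -2.413 rad 80.48 Frad 2.52 Fresist -1.08
```

Call:
play_rows(deltas=[[0.17, 0.2, 0, 0, 1], [0.15, 0.22, 0, 0, 1], [0.12, 0.23, 0, 0, 1], [0.11, 0.24, 0, 0, 1], [0, 0, 0, 0, 1], [0, 0, 0, 0, 1], [0, 0, 0, 0, 1], [0, 0, 0, 0, 1]])

```text
time: 17.73
ee_pos: [482.9, -159.8, 192.8]
orientation: [-0.008, -3.141, -0.001]
force: [-1.6, 0.8, 8.0]
gripper_width: 20.6
finger_force: 59.6
```

```bash
python3 st.py;  python3 w.py 484.16 -160.45 -9.08 0.1 28
```

```text
[ 482.86 -159.83  192.76] 179.72 [-1.61  0.8   8.02] [ 0.258 -0.034 -0.003] [-7.6000e-03 -3.1405e+00 -1.0000e-03]
ang -2.809 rad 80.56 Frad 1.26 Fresist -1.29
[0.07, 0.26, 0, 0, 1], [0.06, 0.26, 0, 0, 1], [0.02, 0.26, 0, 0, 1], [0.0, 0.26, 0, 0, 1], 
 479.81 -129.23 -9.48
[-0.02, 0.27, 0, 0, 1], [-0.06, 0.26, 0, 0, 1], [-0.07, 0.25, 0, 0, 1], [-0.11, 0.24, 0, 0, 1], 
 487.75 -98.67 -9.88
[-0.12, 0.23, 0, 0, 1], [-0.15, 0.22, 0, 0, 1], [-0.17, 0.21, 0, 0, 1], [-0.19, 0.18, 0, 0, 1], 
 506.77 -73.56 -10.28
[-0.21, 0.16, 0, 0, 1], [-0.22, 0.15, 0, 0, 1], [-0.24, 0.12, 0, 0, 1], [-0.25, 0.09, 0, 0, 1], 
 534.44 -58.09 -10.68
[-0.25, 0.07, 0, 0, 1], [-0.26, 0.05, 0, 0, 1], [-0.27, 0.02, 0, 0, 1], [-0.26, -0.01, 0, 0, 1], 
 565.66 -54.33 -11.08
[-0.26, -0.04, 0, 0, 1], [-0.26, -0.06, 0, 0, 1], [-0.25, -0.08, 0, 0, 1], [-0.24, -0.11, 0, 0, 1], 
 595.92 -63.18 -11.48
[-0.23, -0.14, 0, 0, 1], [-0.21, -0.15, 0, 0, 1], [-0.2, -0.18, 0, 0, 1], [-0.18, -0.19, 0, 0, 1], 
 620.43 -83.09 -11.88
```

Call:
play_rows(deltas=[[0.07, 0.26, 0, 0, 1], [0.06, 0.26, 0, 0, 1], [0.02, 0.26, 0, 0, 1], [0, 0.26, 0, 0, 1], [0, 0, 0, 0, 1], [0, 0, 0, 0, 1], [0, 0, 0, 0, 1], [0, 0, 0, 0, 1]])

```text
time: 18.4
ee_pos: [478.6, -128.5, 192.8]
orientation: [-0.008, -3.141, -0.001]
force: [-0.7, 1.7, 8.8]
gripper_width: 20.8
finger_force: 59.6
```

```bash
python3 st.py
```

```text
[ 478.59 -128.48  192.75] 179.72 [-0.68  1.66  8.8 ] [ 0.233 -0.089 -0.004] [-7.5000e-03 -3.1407e+00 -1.2000e-03]
ang 3.079 rad 80.56 Frad 0.79 Fresist -1.61
```

Call:
play_rows(deltas=[[-0.02, 0.27, 0, 0, 1], [-0.06, 0.26, 0, 0, 1], [-0.07, 0.25, 0, 0, 1], [-0.11, 0.24, 0, 0, 1], [0, 0, 0, 0, 1], [0, 0, 0, 0, 1], [0, 0, 0, 0, 1], [0, 0, 0, 0, 1]])

```text
time: 19.07
ee_pos: [486.8, -97.9, 192.8]
orientation: [-0.007, -3.141, -0.001]
force: [-0.6, 2.6, 7.9]
gripper_width: 21.0
finger_force: 59.6
```

```bash
python3 st.py
```

```text
[486.81 -97.89 192.79] 179.73 [-0.62  2.65  7.87] [ 0.116 -0.207 -0.067] [-7.4000e-03 -3.1414e+00 -1.0000e-03]
ang 2.683 rad 80.49 Frad 1.73 Fresist -2.1
```

Call:
play_rows(deltas=[[-0.12, 0.23, 0, 0, 1], [-0.15, 0.22, 0, 0, 1], [-0.17, 0.21, 0, 0, 1], [-0.19, 0.18, 0, 0, 1], [0, 0, 0, 0, 1], [0, 0, 0, 0, 1], [0, 0, 0, 0, 1], [0, 0, 0, 0, 1]])

```text
time: 19.73
ee_pos: [506.3, -72.9, 192.9]
orientation: [0.007, 3.141, 0.001]
force: [0.3, 2.0, 8.1]
gripper_width: 20.7
finger_force: 59.6
```

```bash
python3 st.py
```

```text
[506.27 -72.9  192.89] 179.74 [0.29 1.99 8.12] [ 0.082 -0.184  0.038] [7.2000e-03 3.1409e+00 5.0000e-04]
ang 2.287 rad 80.33 Frad 1.31 Fresist -1.53
```

Call:
play_rows(deltas=[[-0.21, 0.16, 0, 0, 1], [-0.22, 0.15, 0, 0, 1], [-0.24, 0.12, 0, 0, 1], [-0.25, 0.09, 0, 0, 1], [0, 0, 0, 0, 1], [0, 0, 0, 0, 1], [0, 0, 0, 0, 1], [0, 0, 0, 0, 1]])

```text
time: 20.4
ee_pos: [534.1, -57.3, 193.0]
orientation: [0.007, 3.141, 0.001]
force: [0.4, 2.8, 6.6]
gripper_width: 20.9
finger_force: 59.8
```

```bash
python3 st.py
```

```text
[534.09 -57.26 192.98] 179.74 [0.37 2.76 6.64] [ 0.155 -0.188 -0.029] [7.2000e-03 3.1406e+00 9.0000e-04]
ang 1.887 rad 80.21 Frad 2.51 Fresist -1.21
```

Call:
play_rows(deltas=[[-0.25, 0.07, 0, 0, 1], [-0.26, 0.05, 0, 0, 1], [-0.27, 0.02, 0, 0, 1], [-0.26, -0.01, 0, 0, 1], [0, 0, 0, 0, 1], [0, 0, 0, 0, 1], [0, 0, 0, 0, 1], [0, 0, 0, 0, 1]])

```text
time: 21.07
ee_pos: [565.2, -53.5, 193.0]
orientation: [0.007, 3.141, 0.001]
force: [-0.0, 2.6, 8.3]
gripper_width: 20.7
finger_force: 59.8
```

```bash
python3 st.py
python3 - <<'E'
from h import *
from cell import cams
c0=pickle.load(open("c2.pkl","rb"));c=cams.capture("scene");pickle.dump(c,open("c5.pkl","wb"));x,y=276,295;r=35
cv2.imwrite("pics/gap2.png",np.hstack([cv2.resize(q["image"][y-r:y+r,x-r:x+r],(395,395),interpolation=cv2.INTER_CUBIC) for q in(c0,c)])[:,:,::-1])
E
```

```text
[565.24 -53.55 193.  ] 179.74 [-0.04  2.64  8.31] [ 0.143 -0.083  0.025] [7.1000e-03 3.1408e+00 8.0000e-04]
ang 1.493 rad 80.2 Frad 2.63 Fresist 0.24
```

View pics/gap2.png

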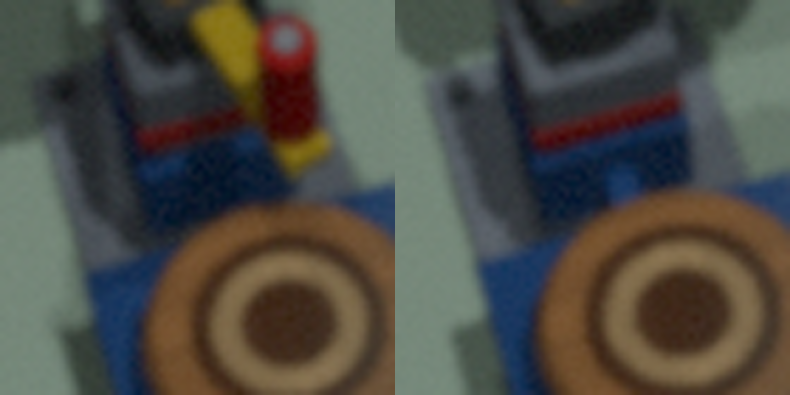

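The gap is nearly closed: the blue sleeve rim is just under the red collar at (610,140). Resistance rose slightly, so I use smaller steps.

Call:
play_rows(deltas=[[-0.26, -0.04, 0, 0, 1], [-0.26, -0.06, 0, 0, 1], [0, 0, 0, 0, 1], [0, 0, 0, 0, 1], [0, 0, 0, 0, 1], [0, 0, 0, 0, 1], [0, 0, 0, 0, 1], [0, 0, 0, 0, 1]])

```text
time: 21.78
ee_pos: [579.7, -56.0, 192.9]
orientation: [-0.007, -3.14, -0.003]
force: [-1.9, 3.9, 7.4]
gripper_width: 21.0
finger_force: 59.8
```

```bash
python3 st.py
```

```text
[579.71 -56.   192.89] 179.74 [-1.91  3.88  7.38] [0.242 0.218 0.006] [-7.0000e-03 -3.1398e+00 -2.6000e-03]
ang 1.31 rad 80.22 Frad 3.25 Fresist 2.85
```

Resistance at rest jumped by about 4 N over the earlier baseline, so the crank has stiffened and the table is home. I stop, let go and retreat straight up.

Call:
play_rows(deltas=[[0, 0, 0, 0, 0.7], [0, 0, 0, 0, 0.5], [0, 0, 0, 0, 0.3], [0, 0, 0, 0, 0], [0, 0, 0, 0, 0], [0, 0, 0, 0, 0], [0, 0, 0, 0, 0], [0, 0, 0, 0, 0]])

```text
time: 22.45
ee_pos: [580.6, -57.2, 192.2]
orientation: [-0.008, -3.141, -0.0]
force: [0.7, -0.3, 0.8]
gripper_width: 85.2
finger_force: 0.0
```

Call:
play_rows(deltas=[[0, 0, -0.2, 0, 0], [0, 0, -0.5, 0, 0], [0, 0, -0.8, 0, 0], [0, 0, -0.8, 0, 0], [0, 0, -0.8, 0, 0], [0, 0, -0.5, 0, 0], [0, 0, -0.2, 0, 0], [0, 0, 0, 0, 0]])

```text
time: 23.12
ee_pos: [581.5, -57.4, 308.4]
orientation: [0.007, 3.137, -0.002]
force: [1.3, 0.6, -0.9]
gripper_width: 85.4
finger_force: 0.0
```

Call:
play_rows(deltas=[[0.3, 0.3, 0, 0, 0], [0.6, 0.6, 0, 0, 0], [0.6, 0.6, 0, 0, 0], [0.6, 0.6, 0, 0, 0], [0.5, 0.5, 0, 0, 0], [0.3, 0.3, 0, 0, 0], [0, 0, 0, 0, 0], [0, 0, 0, 0, 0]])

```text
time: 23.78
ee_pos: [493.7, 30.6, 305.8]
orientation: [-0.006, -3.141, 0.0]
force: [0.2, 0.8, 0.5]
gripper_width: 85.0
finger_force: 0.0
```

```bash
python3 st.py
python3 - <<'E'
from h import *
from cell import cams
c0=cams.capture("top");c=cams.capture("scene");pickle.dump(c,open("c6.pkl","wb"))
g=lambda q,x,y,r:cv2.resize(q["image"][y-r:y+r,x-r:x+r],(395,395),interpolation=cv2.INTER_CUBIC)
cv2.imwrite("pics/end.png",np.hstack([g(c,276,275,45),g(c0,374,220,60)])[:,:,::-1])
E
```

```text
[493.68  30.55 305.82] 179.79 [0.16 0.79 0.5 ] [-0.042  0.01   0.011] [-5.700e-03 -3.141e+00  5.000e-04]
ang 1.95 rad 176.58 Frad 0.68 Fresist -0.44
```

View pics/end.png

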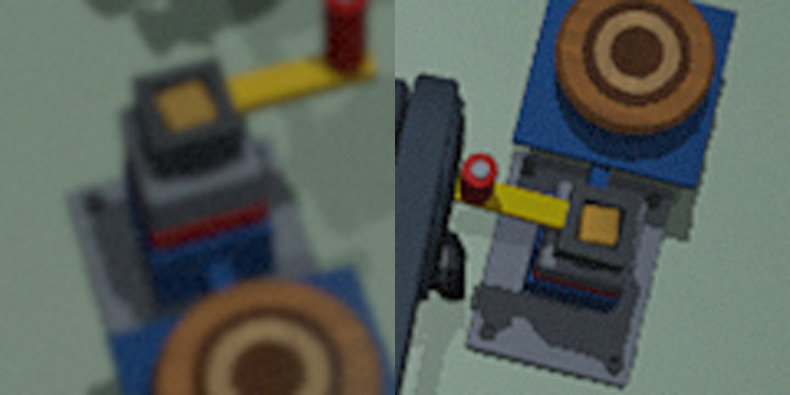

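The crank is still seated with brass showing in the hub, the grip is free, and the blue rim is up under the red collar. One last check: if the stop really was reached, the crank should have sprung back slightly from 1.31 rad. I also check the height of the rim.

Run:
```python
from h import *
c=pickle.load(open("c6.pkl","rb"))
from cell import cams
t=cams.capture("top")
C=np.array([559,-133.5])
p=(374-60+(482-395+.5)*120/395-.5,220-60+(168+.5)*120/395-.5)
k=plane(t,p,239)[:2]-C;print("knob",k,np.hypot(*k),np.arctan2(k[1],k[0]))
def bowl(q):
    m=mask(q,(5,60,40),(25,255,255),(245,280,335,350));m=cv2.morphologyEx(m,cv2.MORPH_CLOSE,np.ones((9,9)));return cen(m)[:2]
for n in("c2","c5","c6"):print(n,bowl(pickle.load(open(n+".pkl","rb"))))
P=np.array([680,-160,120.]);print("px per mm up",proj(c,P+[0,0,1])-proj(c,P))
# boundary red->blue along columns
for n in("c2","c5","c6"):
    im=pickle.load(open(n+".pkl","rb"))["image"].astype(int);o=[]
    for x in range(266,276):
        col=im[275:305,x];r=col[:,0]-col[:,2];i=int(np.argmax(r));j=i
        while r[j]>0:j+=1
        o.append(275+j-1+r[j-1]/(r[j-1]-r[j]))
    print(n,np.round(o,1))
```

```text
knob [19.62648155 77.32895689] 79.78073922754814 1.3222396372065022
c2 (array([291.51313903, 317.28858098]), array([ 266,  280,   52,   65, 2093], dtype=int32))
c5 (array([291.37716616, 317.80377166]), array([ 266,  294,   52,   49, 1962], dtype=int32))
c6 (array([291.40334855, 317.83510908]), array([ 266,  294,   52,   49, 1971], dtype=int32))
px per mm up [-0.0138459  -0.21173146]Traceback (most recent call last):
  File "<stdin>", line 17, in <module>
IndexError: index 30 is out of bounds for axis 0 with size 30
```

At every earlier rest the crank reached its commanded angle with no lag. At the last two it held back by 0.007 and then 0.024 rad, with resistance rising from about −1.2 to 0.2 and then 2.9 N. That is the stiff coupling felt at rest, well short of the 8 N jam, so I hand in.

```bash
python3 -c "
from cell import order
print(order.sign_off())"
```

```text
the job is handed in; nothing more can be done
None
```

I fitted the crank, pushed it fully down and wound it clockwise until it stiffened with the table against the buffer; I then let go with the crank standing on the stub, touched neither the bottles nor the tumbler, and handed the job in at about 24 s. I judged the stop by feel, because the pictures were too coarse to measure the gap and sign-off returned no verdict.

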